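Put the padlock away and secure the stock case

ROBOT

A 7-joint arm with a two-finger parallel gripper is mounted at the origin on the work surface. World frame = base frame: x ahead of the robot, y to its left, z up, the work surface at z = 0. Lengths are in m, angles in rad, forces in N, time in s.
With the tool pointing down it reaches from about 0.4 to 0.85 m from the base axis. Payload 10.4 kg.
Tool frame: the origin (TCP) lies between the finger pads; the fingertips stand 19 mm ahead of it and the grasp point (between the pads) is the TCP (manip.tips_ahead is the distance from the TCP to the fingertips, in m); z points along the fingers, y is the line along which they close (so a half turn about z gives the same grasp; the last joint's range is limited). The gripper opens to 85 mm and grips with 20 to 120 N. Pads are 22 mm wide; open, the fingers measure 114 mm over their backs; the gripper's body (76 mm by 85 mm) begins 54 mm behind the grasp point. The pads swing forward as they close: fully open they stand 13 mm farther back than shut.
Start: joints at [1.301, 0.332, -0.065, 1.46, 0.022, 1.35, -0.088], TCP at [0.153, -0.606, 0.25] pointing down, gripper open.
Joint ranges: [-2.6, 2.6], [-0.5, 2.12], [-1.47, 1.34], [0.16, 2.42], [-1.27, 4.41], [0.06, 2.06], [-2.6, 2.6]. Speed limits (rad/s): [2.22, 2.22, 2.79, 2.79, 3.14, 3.14, 3.14].

INTERFACE

Orientations are given as a unit quaternion [x, y, z, w].
In Python, from workcell import manip, viewer gives the robot as it stands.
- The arm moves only by the tool arm_command, never from a script. Its argument "series" is text: rows parted by semicolons, each of 5 numbers parted by spaces: the closure, from 0 (fully open) to 1 (shut), then the shift along the tool's x, y, z normalised to -1 to 1, where 1 is 0.4 m, then the turn about the tool's z normalised to -1 to 1, where 1 is 180 degrees. In form: jaw tx ty tz spin; .... A call has exactly 10 rows; each row shifts and turns the commanded pose from where the row before left it, along the tool's axes as they then stand; what a row does not reach is not made up. A row lasts 1/8 s, in which the tool goes at most 62.5 mm and 10.7 degrees, less where a joint would pass 70% of its speed; a pose out of reach is approached as far as the arm can. A call with a number of a shift or a turn outside -1 to 1 is refused whole. A call with a gripper value outside its range is refused whole. The fingers move at their own pace and stop on an object; "newtons" is the grip in N (left out, the last holds). Time passes only in rows, so rows that do not move let the fingers close, or fill a call up. It gives the time, the measured TCP pose, the force, the opening and the grip force at its end, in the units of the state.
- manip.get_obs(): the state, without advancing time (a new reading comes with each control period).
- viewer.camera(name): name is "scene" or "top"; returns a dict with "pixels" (384x512x3 uint8, red, green, blue), "intrinsics" (3x3 intrinsics, pixels), "D" ([k1, k2, p1, p2, k3] as OpenCV has them; the pictures are not rectified), "extrinsics" (4x4, takes a point from world to camera coordinates). Camera axes: x right, y up, looking along -z (the intrinsics and any distortion apply to the point x, -y, -z); pixel columns grow to the right and rows downward; lengths in m; the calibration is good to about 2 mm. A picture is of the moment at which its call begins. There is no depth.
- manip.hand_in(): hands the job in; it is judged then, once.
The state is a dict: "clock": time; "joint_pos": joint angles; "joint_velocities": joint speeds; "tau": joint torques, N m; "position": TCP position; "ee_rot": TCP orientation; "ft_force": force on the tool from outside, world axes, zero at the start; "torque": the same for the moment, N m; "grip_width": opening from 0.0 (shut) to 1.0 (fully open); "grasp_force": force on a finger pad.
Only numpy, scipy, OpenCV 4.12 (cv2) and the standard library are available. Lean on these libraries where they do the work, as an engineer would, in place of code of your own. Each camera call takes 0.05 s, during which the arm holds its last target. There are 200 camera calls.

TASK

Lay the padlock flat in the empty bay of the plywood case and let go of it, then shut the lid fully, and only then turn the turnbutton on the case's front ledge so that it lies squarely across the lid's front edge and keeps it shut. Leave all the other goods in the case and on the counter where they are.

Things in the scene. Friction and masses are not known exactly. Their poses are not given: they have to be found in the camera images.
- case: Fixed plywood case, 190 (x) x 300 (y) mm; origin under its centre, on the counter; -x is its front. Floor 6 mm thick. Three bays side by side, each 130 (x) x 90 (y) mm inside, centred at case x = +15, y = -95, 0, +95 mm; bay walls reach z = 48 mm, outer walls 54. Its solid front ledge (case x -95 to -55 mm, top at z = 64 mm) carries the turnbutton.
- lid (a joint): Lid angle (rad): 0 shut (top flush with the ledge, z = 64 mm), 1.57 upright, stop at 1.8. The lid is a wooden frame 146 x 300 mm, 10 mm thick, 20 mm wide round a clear panel flush with its top; no handle. Stiff hinge: it stays where it is left and takes about 2 N at its edge to move.
- lid_edge (a point): Middle of the lid's free edge, on its outer (upper when shut) face; 146 mm from the hinge line.
- lid_hinge (a point): Middle of the lid's hinge line, which runs along case y at the case's far side (case x = +93 mm), 54 mm above the counter, at the lid's underside when shut.
- turnbutton (a joint): Turnbutton's angle (rad) about its upright pivot, counter-clockwise from above: 0 = along case y, parallel to the lid's front edge and clear of it; +1.57 or -1.57 = square across that edge. Turns stiffly from -2.2 to 2.2 with no click or stop at square; stays where it is left.
- button_pivot (a point): The turnbutton's pivot, at the middle of its top face: a steel bar 76 mm long, 14 mm wide, 16 mm high, pivoted at its middle; its underside is 2 mm above the ledge, its top 82 mm above the counter. Its x axis points across the bar, y along the bar.
- padlock: Loose brass padlock lying flat on the counter, 200 g: body 36 (x) x 40 (y) x 20 (z) mm, with a steel shackle that stands out of its +x side to x = +45 mm, 33 mm wide. Origin at the centre of the brass body's underside.
- padlock_center (a point): Centre of the padlock's brass body, 10 mm above its underside.
- liner: Thin grey felt liner, 124 x 84 x 2 mm, fixed on the floor of the empty bay: shows which bay is empty. Origin at the centre of its underside, 6 mm above the counter, axes as the case.
- small_box: Cardboard box 75 x 60 x 30 mm in one bay of the case; bystander. Origin under its centre.
- tin: Round metal tin, 62 mm across, 30 mm high, in one bay of the case; bystander. Origin under its centre.
- carton: Cardboard carton 60 x 50 x 70 mm (high) standing on the counter; bystander. Origin under its centre.
- jar: Glass jar with a steel lid, 54 mm across, 75 mm high, on the counter; bystander. Origin under its centre.
- bracket: Steel angle bracket, foot 60 x 28 mm, upright leg 60 mm high at its +x end, on the counter; bystander. Origin under the middle of the foot.
- screwdriver: Screwdriver lying on the counter beyond the case; bystander.
- tape_roll: Cardboard-brown roll of tape, 80 mm across, 45 mm high, on the counter beyond the case; bystander. Origin under its centre.
Things that resemble listed ones, but are neither listed nor needed, are in the scene too. Several things look just like the padlock: the one meant starts farthest to the robot's right.

How it is judged:
By the outcome, as a careful person would: the job done as asked, in the order asked, and still so for the second after the job is handed in, with the robot touching nothing.
It also fails if it takes over 69 s, if anything falls off the work surface, if the arm or the gripper's body presses on something with over 40 N, if the wrist force passes 120 N, or if a joint passes its speed limit or range.

## Working session

There is one attempt and no reset: what is moved stays moved. The work goes in short steps, Python scripts to look and compute and a tool call to move; the robot and the scene stay as the last step left them, time stands still between calls to the robot, and variables do not carry over. Pictures are saved under pics/ and viewed, at most 10 in all, crops included, and the job is handed in when it is done.

Besides the shell and the picture viewer there is one more tool, called as a command line: name --argument value ..., lists and objects as JSON in quotes. arm_command: Moves the arm, as the interface text tells. Scaled input: -1 to 1 covers 0.4 m each way for a shift and 180 degrees each way for a turn. Its arguments: {"type":"object","properties":{"series":{"type":"string"},"newtons":{"type":"number"}},"required":["series"]}

```bash
ls; mkdir -p pics
cat > h.py <<'E'
import numpy as np, cv2
from workcell import manip, viewer
def cam(n):
    c=viewer.camera(n); return {k:np.array(c[k]) for k in c}
def save(c,f): cv2.imwrite('pics/'+f,cv2.cvtColor(c['pixels'],cv2.COLOR_RGB2BGR))
F=np.diag([1,-1,-1.])
def proj(c,P):
    E=c['extrinsics']; R=F@E[:3,:3]; t=F@E[:3,3]
    return cv2.projectPoints(np.array(P,float).reshape(-1,1,3),cv2.Rodrigues(R)[0],t,c['intrinsics'].astype(float),c['D'].astype(float))[0].reshape(-1,2)
def ray(c,uv):
    E=c['extrinsics']; R=F@E[:3,:3]; t=F@E[:3,3]
    n=cv2.undistortPoints(np.array(uv,float).reshape(-1,1,2),c['intrinsics'].astype(float),c['D'].astype(float)).reshape(-1,2)
    d=np.c_[n,np.ones(len(n))]@R
    return -R.T@t,d
def onz(c,uv,z):
    o,d=ray(c,uv); return o+d*((z-o[2])/d[:,2])[:,None]
E
python3 - <<'E'
from h import *
for n in('scene','top'):
    c=cam(n);save(c,n+'0.png');print(n,ray(c,[[256,192]]),c['D'])
o=manip.get_obs();print(o,manip.tips_ahead)
E
```

```text
pics
scene (array([ 1.26188812, -0.47220376,  1.08123965]), array([[-0.53210117,  0.38026636, -0.75664944]])) [0.02081821 0.         0.         0.         0.        ]
top (array([0.46133085, 0.05976558, 1.25608173]), array([[ 0.096964  , -0.0094186 , -0.99524465]])) [-0.01087746  0.          0.          0.          0.        ]
{'clock': 0.1, 'joint_pos': array([ 1.30137374,  0.33281323, -0.06472581,  1.46087101,  0.02160545,
        1.34987019, -0.08852184]), 'joint_velocities': array([ 5.95998392e-04, -2.51615097e-03, -1.89043574e-03, -1.85288615e-03,
       -4.21111766e-04, -8.68638679e-04, -4.21117055e-05]), 'tau': array([ 1.13918402e-03, -6.26746345e+01,  4.90437343e-02, -3.92436576e+01,
        1.62990333e-02,  6.97316282e-03, -8.68074790e-05]), 'position': array([ 0.15263877, -0.60575607,  0.24958615]), 'ee_rot': array([ 9.92392856e-01,  1.23109780e-01, -1.04322595e-04, -6.24331246e-04]), 'ft_force': array([ 0.01599211, -0.24252789,  0.51599239]), 'torque': array([-0.01728825, -0.01238539, -0.05775019]), 'grasp_force': 0.0, 'grip_width': 1.001483656028204} 0.019
```

```bash
python3 -c "
import cv2,numpy as np
for n in('scene','top'):
    cv2.imwrite('pics/%s0b.png'%n,cv2.resize(cv2.imread('pics/%s0.png'%n),(800,600),interpolation=cv2.INTER_CUBIC))"
```

```text
(no output)
```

View pics/scene0b.png

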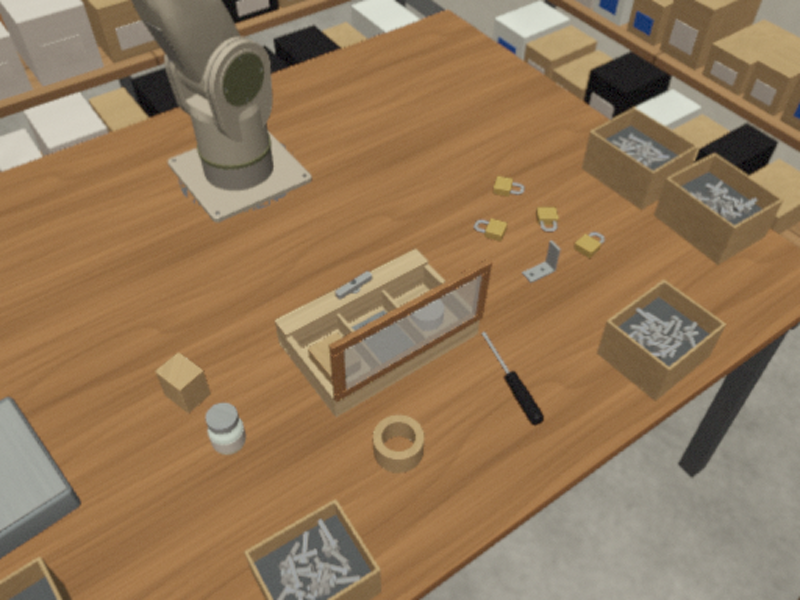

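View pics/top0b.png

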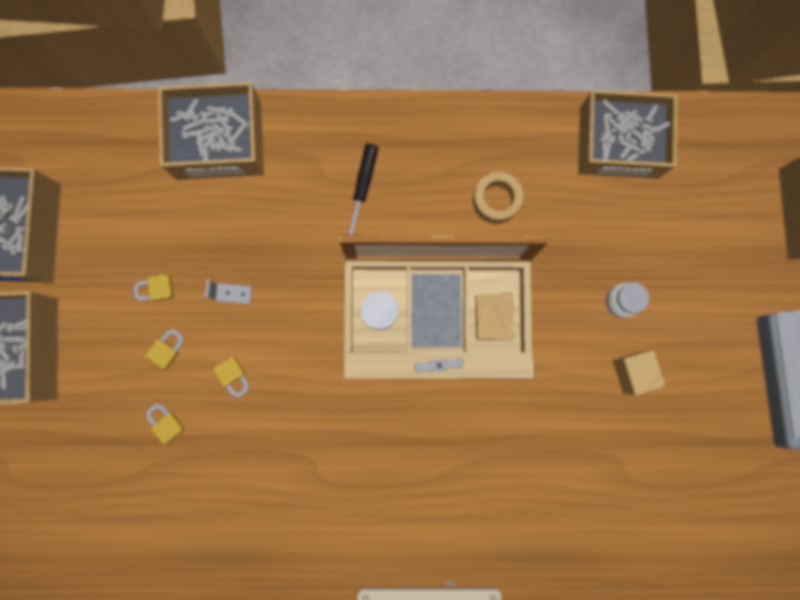

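Both views agree. Four yellow padlocks lie left of the case, in +y. In the top view (800 px scale) the one nearest the case, at (230,372), is the one farthest to the robot's right. The empty bay is the middle one, with grey felt at (437,310). The button is at (439,365), nearly parallel to the edge, and the lid is about upright.

```bash
python3 - <<'E'
from h import *
def blobs(m,amin):
    n,l,s,ce=cv2.connectedComponentsWithStats(m.astype(np.uint8)); return [(l==i,s[i],ce[i]) for i in range(1,n) if s[i,4]>=amin]
for n in('top','scene'):
    c=cam(n);hsv=cv2.cvtColor(c['pixels'],cv2.COLOR_RGB2HSV)
    H,S,V=[hsv[...,i].astype(int) for i in range(3)]
    print(n)
    for m,s,ce in blobs((H>21)&(H<32)&(S>150)&(V>90),40):
        (x,y),wh,a=r=cv2.minAreaRect(np.argwhere(m)[:,::-1].astype(np.float32))
        print('lock',ce.round(1),s[4],onz(c,[ce],.02).round(4),'rect',wh,a,onz(c,cv2.boxPoints(r),.02).round(4).tolist())
    g=(S<70)&(V>60)
    for m,s,ce in blobs(g,40):
        if s[4]<4000:
            r=cv2.minAreaRect(np.argwhere(m)[:,::-1].astype(np.float32))
            w=onz(c,[ce],.0)[0]
            if .2<w[0]<.9 and abs(w[1])<.5: print('grey',ce.round(1),s[4],s[:4],w.round(3),'@.008',onz(c,cv2.boxPoints(r),.008).round(4).tolist(),'@.082',onz(c,[ce],.082).round(4),onz(c,cv2.boxPoints(r),.082).round(3).tolist())
E
python3 -c "
import cv2
a=cv2.imread('pics/top0.png')[140:255,200:360];cv2.imwrite('pics/t1.png',cv2.resize(a,(800,575),interpolation=cv2.INTER_CUBIC))
a=cv2.imread('pics/scene0.png')[150:270,165:325];cv2.imwrite('pics/s1.png',cv2.resize(a,(800,600),interpolation=cv2.INTER_CUBIC))"
```

```text
top
lock [101.6 183.4] 183 [[0.6032 0.4481 0.02  ]] rect (14.138313293457031, 13.31631851196289) 80.53767395019531 [[0.6183, 0.4692, 0.02], [0.6241, 0.4354, 0.02], [0.5877, 0.4282, 0.02], [0.582, 0.462, 0.02]]
lock [102.5 226.1] 184 [[0.4928 0.4419 0.02  ]] rect (14.40000057220459, 13.200000762939453) 36.869895935058594 [[0.4907, 0.4668, 0.02], [0.5179, 0.4473, 0.02], [0.4958, 0.4171, 0.02], [0.4687, 0.4365, 0.02]]
lock [145.6 237.4] 184 [[0.4642 0.3307 0.02  ]] rect (12.651540756225586, 14.7601318359375) 60.2551155090332 [[0.4687, 0.355, 0.02], [0.4875, 0.3226, 0.02], [0.4594, 0.3059, 0.02], [0.4407, 0.3382, 0.02]]
lock [106.5 273.9] 191 [[0.3714 0.4279 0.02  ]] rect (13.200000762939453, 15.200000762939453) 53.13010025024414 [[0.3732, 0.4537, 0.02], [0.3962, 0.4235, 0.02], [0.3697, 0.4026, 0.02], [0.3467, 0.4327, 0.02]]
grey [133.7  81.4] 2160 [108  60  53  44] [0.882 0.377 0.   ] @.008 [[0.9324, 0.4508, 0.008], [0.9406, 0.3096, 0.008], [0.8267, 0.3013, 0.008], [0.8187, 0.4411, 0.008]] @.082 [[0.8544 0.3567 0.082 ]] [[0.904, 0.428, 0.082], [0.912, 0.295, 0.082], [0.805, 0.287, 0.082
[... 5537 characters left out ...]
.696, 0.098, 0.082], [0.696, 0.105, 0.082], [0.783, 0.085, 0.082], [0.783, 0.079, 0.082]]
grey [143.7 273.8] 637 [132 258  25  33] [ 0.56  -0.319  0.   ] @.008 [[0.5096, -0.337, 0.008], [0.5218, -0.2822, 0.008], [0.6179, -0.3037, 0.008], [0.6051, -0.3556, 0.008]] @.082 [[ 0.6134 -0.3305  0.082 ]] [[0.561, -0.346, 0.082], [0.573, -0.295, 0.082], [0.662, -0.315, 0.082], [0.65, -0.364, 0.082]]
grey [200.2 360.7] 2513 [163 330  74  54] [ 0.835 -0.319  0.   ] @.008 [[0.7818, -0.3898, 0.008], [0.7866, -0.2528, 0.008], [0.8962, -0.2598, 0.008], [0.8868, -0.3896, 0.008]] @.082 [[ 0.8675 -0.3304  0.082 ]] [[0.815, -0.395, 0.082], [0.819, -0.268, 0.082], [0.921, -0.274, 0.082], [0.913, -0.395, 0.082]]
```

View pics/t1.png

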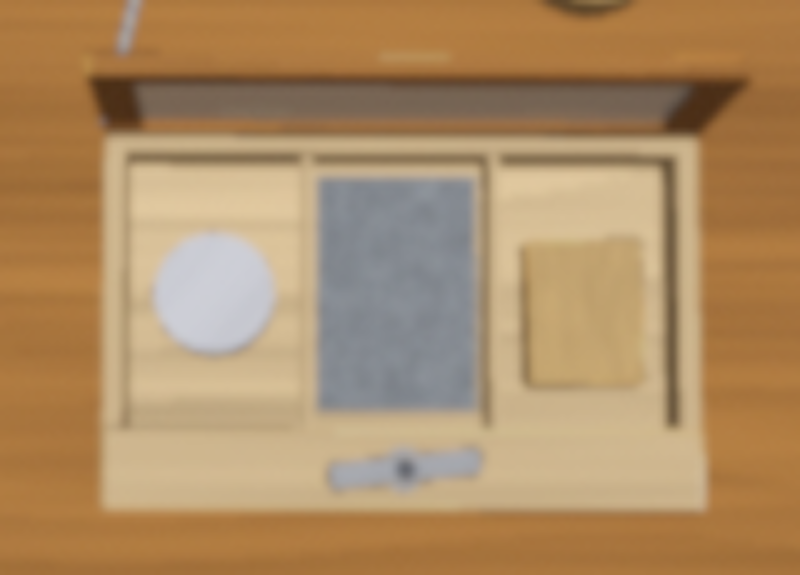

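View pics/s1.png

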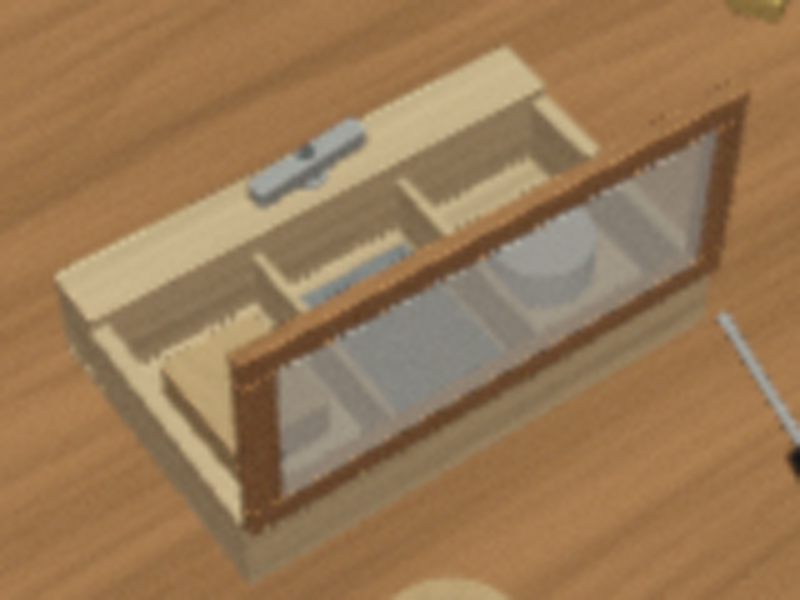

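```bash
cat >> h.py <<'E'
def state():
    o=manip.get_obs(); q=o['ee_rot']; from scipy.spatial.transform import Rotation as R
    x=R.from_quat(q).as_matrix()
    return o,np.degrees(np.arctan2(x[1,0],x[0,0])),x
def plan(target):
    """tool-frame total shift (units of 0.4 m) to world target"""
    o,yaw,x=state(); d=x.T@(np.array(target)-o['position'])/.4
    print('t',round(o['clock'],2),'pos',o['position'].round(4),'yaw',round(yaw,1),'tilt',x[2].round(3),'shift',d.round(4),'rows>=',round(np.linalg.norm(d)*.4/.0625,1)); return d
def tri(a,ua,b,ub):
    oa,da=ray(a,[ua]);ob,db=ray(b,[ub]);da,db=da[0],db[0]
    s=np.linalg.lstsq(np.c_[da,-db],ob-oa,rcond=None)[0]
    p,q=oa+s[0]*da,ob+s[1]*db; return ((p+q)/2).round(4),round(np.linalg.norm(p-q),4)
E
python3 - <<'E'
from h import *
t=cam('top');s=cam('scene')
T=lambda x,y:[200+x/5-.4,140+y/5-.4]
S=lambda x,y:[165+x/5-.4,150+y/5-.4]
print('ledge front',onz(t,[T(103,510),T(706,510)],.064).round(4))
print('ledge front scene',onz(s,[S(57,277),S(508,47)],.064).round(4))
print('liner',onz(t,[T(318,178),T(475,178),T(476,411),T(318,411)],.008).round(4))
print('pivot top',onz(t,[T(405,469)],.082).round(4),'scene',onz(s,[S(306,153)],.082).round(4),tri(t,T(405,469),s,S(306,153)))
print('bar ends',onz(t,[T(329,477),T(482,461)],.082).round(4))
for a,b in(((98,130),(247,530)),):pass
for tt,ss in(((748,80),(233,360)),((85,72),(748,95))):print('lid corner',tri(t,T(*tt),s,S(*ss)))
print('lid outer bottom?',onz(s,[S(250,530),S(708,272)],.06).round(4))
print(proj(t,[[.153,-.606,.25]]))
plan([.47,-.2,.28])
E
```

```text
ledge front [[ 0.454   0.1368  0.064 ]
 [ 0.4544 -0.162   0.064 ]]
ledge front scene [[ 0.4606 -0.1614  0.064 ]
 [ 0.4604  0.1367  0.064 ]]
liner [[ 0.6273  0.0291  0.008 ]
 [ 0.6275 -0.0534  0.008 ]
 [ 0.5053 -0.0532  0.008 ]
 [ 0.5051  0.0291  0.008 ]]
pivot top [[ 0.4743 -0.0116  0.082 ]] scene [[ 0.4765 -0.0128  0.082 ]] (array([ 0.4744, -0.0117,  0.0794]), np.float64(0.0002))
bar ends [[ 0.4703  0.0255  0.082 ]
 [ 0.4782 -0.0493  0.082 ]]
lid corner (array([ 0.6486, -0.1598,  0.1905]), np.float64(0.0016))
lid corner (array([0.6528, 0.1404, 0.1862]), np.float64(0.004))
lid outer bottom? [[ 0.6536 -0.1623  0.06  ]
 [ 0.6567  0.1266  0.06  ]]
[[575.17204733 389.72428608]]
t 0.3 pos [ 0.1527 -0.606   0.2501] yaw 14.1 tilt [-0. -0. -1.] shift [ 1.0172 -0.7904 -0.0745] rows>= 8.3
```

arm_command --series "0 .102 -.079 -.008 0;0 .102 -.079 -.008 0;0 .102 -.079 -.008 0;0 .102 -.079 -.008 0;0 .102 -.079 -.008 0;0 .102 -.079 -.008 0;0 .102 -.079 -.008 0;0 .102 -.079 -.008 0;0 .102 -.079 -.008 0;0 .102 -.079 -.008 0" --newtons 40

```text
clock: 1.55
position: [0.4719, -0.1986, 0.2826]
ee_rot: [0.992, 0.123, 0.0, 0.0]
ft_force: [0.5, -0.2, 0.4]
grip_width: 0.998
grasp_force: 0.0
```

```bash
python3 -c "
from h import *
plan([.464,.331,.15]);print(manip.get_obs()['joint_pos'].round(2))"
```

```text
t 1.55 pos [ 0.4719 -0.1986  0.2826] yaw 14.1 tilt [ 0.     0.001 -1.   ] shift [ 0.3038 -1.289   0.3309] rows>= 8.7
[ 0.76  0.1  -0.48  1.69  0.05  1.37 -1.05]
```

arm_command --series "0 .03 -.129 .033 0;0 .03 -.129 .033 0;0 .03 -.129 .033 0;0 .03 -.129 .033 0;0 .03 -.129 .033 0;0 .03 -.129 .033 0;0 .03 -.129 .033 0;0 .03 -.129 .033 0;0 .03 -.129 .033 0;0 .03 -.129 .033 0"

```text
clock: 2.8
position: [0.4616, 0.3311, 0.1499]
ee_rot: [0.992, 0.123, 0.0, 0.0]
ft_force: [0.4, 0.4, 0.1]
grip_width: 0.998
grasp_force: 0.0
```

arm_command --series "0 0 0 0 -.044;0 0 0 0 -.044;0 0 0 0 0;0 0 0 0 0;0 0 0 0 0;0 0 0 0 0;0 0 0 0 0;0 0 0 0 0;0 0 0 0 0;0 0 0 0 0"

```text
clock: 4.05
position: [0.4614, 0.3297, 0.1503]
ee_rot: [0.966, 0.259, -0.0, 0.0]
ft_force: [-0.6, 0.2, 0.2]
grip_width: 1.0
grasp_force: 0.0
```

```bash
python3 -c "
from h import *
plan([.464,.331,.022]);print(manip.get_obs()['joint_pos'].round(2))
for n in('top','scene'):
  c=cam(n)
  u=proj(c,[[.464,.331,.02]])[0].round().astype(int);print(n,u)
  a=c['pixels'][max(u[1]-35,0):u[1]+35,max(u[0]-35,0):u[0]+35,::-1]; cv2.imwrite('pics/%s2.png'%n,cv2.resize(a,(390,390),interpolation=cv2.INTER_CUBIC))
cv2.imwrite('pics/a2.png',np.hstack([cv2.imread('pics/top2.png'),cv2.imread('pics/scene2.png')]))"
```

```text
t 4.05 pos [0.4614 0.3297 0.1503] yaw 30.0 tilt [-0.  0. -1.] shift [0.0072 0.0004 0.3207] rows>= 2.1
[ 0.03  0.43 -0.9   1.7   0.36  1.19 -2.01]
top [146 237]
scene [317 144]
```

View pics/a2.png

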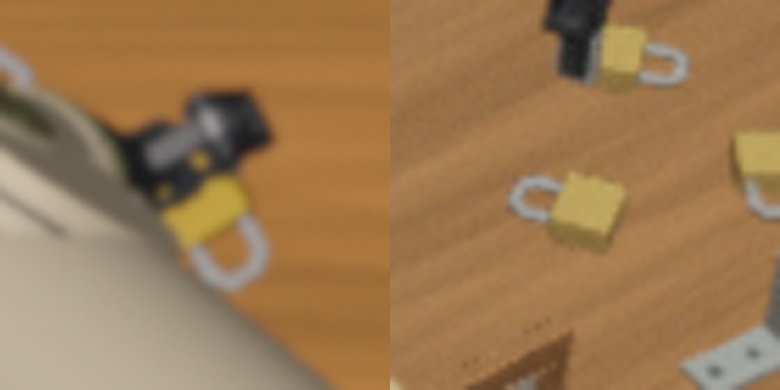

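The lock's top face sits at the centre of the scene crop, about (587,195), which matches the measured point, and its shackle lies square to the closing line. Descending.

arm_command --series "0 .002 0 .08 0;0 .002 0 .08 0;0 .002 0 .08 0;0 .001 0 .06 0;0 0 0 .02 0;0 0 0 0 0;1 0 0 0 0;1 0 0 0 0;1 0 0 0 0;1 0 0 0 0" --newtons 40

```text
clock: 5.4
position: [0.4643, 0.3313, 0.0232]
ee_rot: [0.966, 0.259, 0.001, 0.0]
ft_force: [-1.2, -0.4, 5.5]
grip_width: 0.455
grasp_force: 40.0
```

arm_command --series "1 0 0 0 0;1 0 0 0 0;1 0 0 0 0;1 0 0 0 0;1 0 0 -.06 0;1 0 0 -.1 0;1 0 0 -.1 0;1 0 0 -.1 0;1 0 0 0 0;1 0 0 0 0"

```text
clock: 6.65
position: [0.4636, 0.3305, 0.1654]
ee_rot: [0.966, 0.259, -0.0, 0.0]
ft_force: [-0.7, -0.3, -2.3]
grip_width: 0.456
grasp_force: 41.6
```

```bash
python3 -c "
from h import *
plan([.5663,.001,.165]);print(manip.get_obs()['joint_pos'].round(2),manip.get_obs()['grip_width'])"
```

```text
t 6.65 pos [0.4636 0.3305 0.1654] yaw 30.0 tilt [-0.001  0.001 -1.   ] shift [-0.1891  0.8419  0.0018] rows>= 5.5
[ 0.04  0.42 -0.91  1.68  0.35  1.22 -2.  ] 0.45606129984861765
```

arm_command --series "1 0 0 0 -.0556;1 0 0 0 -.0556;1 0 0 0 -.0556;1 0 0 0 -.0556;1 0 0 0 -.0556;1 0 0 0 -.0553;1 -.06 .02 0 0;1 -.11 .034 0 0;1 -.13 .04 0 0;1 -.13 .04 0 0"

```text
clock: 7.9
position: [0.517, 0.1571, 0.1648]
ee_rot: [0.707, 0.707, -0.001, -0.001]
ft_force: [1.5, 0.6, -2.1]
grip_width: 0.459
grasp_force: 41.5
```

```bash
python3 -c "
from h import *
plan([.5663,.001,.165]);print(manip.get_obs()['joint_pos'].round(2),manip.get_obs()['grip_width'])"
```

```text
t 7.9 pos [0.517  0.1571 0.1648] yaw 90.0 tilt [-0.    -0.002 -1.   ] shift [-0.3902  0.1234 -0.0006] rows>= 2.6
[ 0.55  0.44 -1.13  1.75  0.42  1.23 -0.69] 0.45887784462477743
```

arm_command --series "1 -.13 .041 0 0;1 -.13 .041 0 0;1 -.1 .032 0 0;1 -.03 .01 0 0;1 0 0 0 0;1 0 0 .08 0;1 0 0 .08 0;1 0 0 .08 0;1 0 0 .06 0;1 0 0 .02 0"

```text
clock: 9.15
position: [0.566, 0.0042, 0.037]
ee_rot: [0.707, 0.708, -0.001, -0.001]
ft_force: [0.8, 0.3, -2.6]
grip_width: 0.455
grasp_force: 41.5
```

```bash
python3 -c "
from h import *
plan([.5663,.001,.032]);o=manip.get_obs();print(o['ft_force'],o['grip_width'])"
```

```text
t 9.15 pos [0.566  0.0042 0.037 ] yaw 90.1 tilt [ 0.001 -0.002 -1.   ] shift [-0.0079  0.0007  0.0125] rows>= 0.1
[ 0.81600595  0.33421258 -2.58677708] 0.45519858984853034
```

arm_command --series "1 -.008 0 .007 0;1 0 0 .005 0;1 0 0 0 0;1 0 0 0 0;.25 0 0 0 0;.25 0 0 0 0;.25 0 0 0 0;.25 0 0 0 0;.25 0 0 -.03 0;.25 0 0 -.08 0"

```text
clock: 10.4
position: [0.5662, -0.0001, 0.0776]
ee_rot: [0.707, 0.707, -0.001, -0.001]
ft_force: [-0.0, -0.4, 1.0]
grip_width: 0.753
grasp_force: 0.0
```

arm_command --series ".5 0 0 -.12 0;1 0 0 -.12 0;1 0 0 -.12 0;1 0 0 -.12 0;1 0 0 0 0;1 0 0 0 0;1 0 0 0 0;1 0 0 0 0;1 0 0 0 0;1 0 0 0 0"

```text
clock: 11.65
position: [0.5669, -0.0001, 0.2693]
ee_rot: [0.707, 0.707, -0.0, -0.0]
ft_force: [0.2, 0.2, -0.2]
grip_width: -0.001
grasp_force: 0.0
```

```bash
python3 -c "
from h import *
plan([.73,-.012,.27])
c=cam('scene');cv2.imwrite('pics/s3.png',cv2.resize(c['pixels'][100:270,150:350,::-1],(706,600),interpolation=cv2.INTER_CUBIC))"
```

```text
t 11.65 pos [ 5.669e-01 -1.000e-04  2.693e-01] yaw 90.0 tilt [ 0. -0. -1.] shift [-0.0295  0.4078 -0.0018] rows>= 2.6
```

View pics/s3.png

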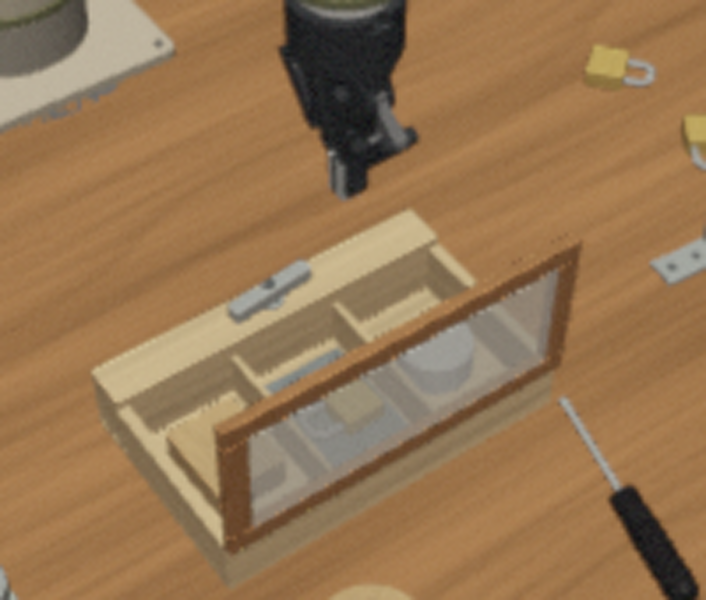

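The padlock lies flat in the middle bay, seen through the lid panel at about (350,410). The gripper is clear of the case. Next I go behind the lid.

arm_command --series "1 -.01 .12 0 0;1 -.01 .13 0 0;1 -.01 .12 0 0;1 0 .038 0 0;1 0 0 0 0;1 0 0 .08 0;1 0 0 .075 0;1 0 0 0 0;1 0 0 0 0;1 0 -.06 0 0"

```text
clock: 12.95
position: [0.7068, -0.0118, 0.2092]
ee_rot: [0.707, 0.707, 0.001, 0.001]
ft_force: [-0.9, 0.1, 0.9]
grip_width: 0.004
grasp_force: 0.0
```

```bash
python3 -c "
from h import *
plan([.668,-.012,.208]);print(manip.get_obs()['ft_force'])"
```

```text
t 12.95 pos [ 0.7068 -0.0118  0.2092] yaw 90.0 tilt [ 0.001  0.002 -1.   ] shift [-0.0007 -0.097   0.0027] rows>= 0.6
[-0.88123666  0.0902996   0.91362307]
```

arm_command --series "1 0 -.05 .002 0;1 0 -.047 .001 0;1 0 -.044 .002 0;1 0 -.044 .003 0;1 0 -.042 .012 0;1 0 -.042 .016 0;1 0 -.037 .022 0;1 0 -.037 .026 0;1 0 -.03 .031 0;1 0 -.029 .035 0"

```text
clock: 14.2
position: [0.5459, -0.0118, 0.1492]
ee_rot: [0.707, 0.707, 0.001, 0.002]
ft_force: [0.6, 0.1, 0.7]
grip_width: 0.0
grasp_force: 0.6
```

```bash
python3 -c "
from h import *
plan([.523,-.012,.081]);print(manip.get_obs()['ft_force'])"
```

```text
t 14.2 pos [ 0.5459 -0.0118  0.1492] yaw 90.0 tilt [-0.001  0.003 -1.   ] shift [-0.0002 -0.058   0.1704] rows>= 1.2
[0.57518812 0.06477802 0.69421166]
```

arm_command --series "1 0 -.021 .038 0;1 0 -.019 .041 0;1 0 -.01 .042 0;1 0 -.006 .03 0;1 0 -.002 .015 0;1 0 0 .006 0;1 0 0 .004 0;1 0 0 .004 0;1 0 0 0 0;1 0 0 0 0"

```text
clock: 15.45
position: [0.5226, -0.012, 0.082]
ee_rot: [0.707, 0.707, -0.003, 0.002]
ft_force: [-42.9, -8.0, 101.0]
grip_width: 0.001
grasp_force: 50.4
```

```bash
python3 -c "
from h import *
plan([.523,-.012,.083]);print(manip.get_obs()['ft_force'])
c=cam('scene');cv2.imwrite('pics/s4.png',cv2.resize(c['pixels'][130:270,150:320,::-1],(728,600),interpolation=cv2.INTER_CUBIC))"
```

```text
t 15.45 pos [ 0.5226 -0.012   0.082 ] yaw 90.0 tilt [-0.006 -0.001 -1.   ] shift [-0.0001  0.001  -0.0025] rows>= 0.0
[-42.9484136   -7.97571589 100.99912637]
```

View pics/s4.png

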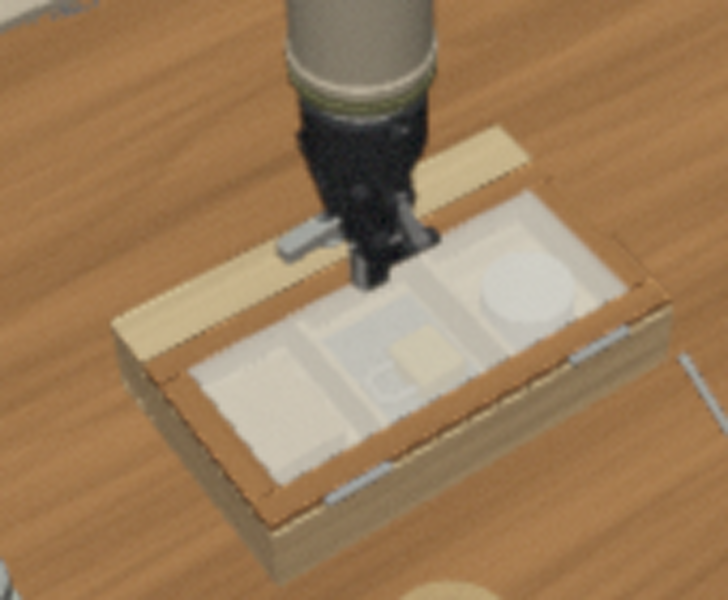

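The lid is fully shut, flush with the ledge. The contact is stiff at 101 N, so I'm backing straight off.

arm_command --series "1 0 0 -.004 0;1 0 0 -.006 0;1 0 0 -.03 0;1 0 0 -.06 0;1 0 0 -.06 0;.5 0 0 -.06 0;.5 0 0 0 0;.5 0 0 0 0;.5 0 0 0 0;.5 0 0 0 0"

```text
clock: 16.75
position: [0.5219, -0.0121, 0.1629]
ee_rot: [0.707, 0.707, -0.0, -0.0]
ft_force: [0.8, -0.2, 0.7]
grip_width: 0.5
grasp_force: 0.0
```

```bash
python3 -c "
from h import *
plan([.475,-.0118,.092]);o=manip.get_obs();print(o['ft_force'],o['grip_width'],o['joint_pos'].round(2))"
```

```text
t 16.75 pos [ 0.5219 -0.0121  0.1629] yaw 90.0 tilt [ 0.    -0.001 -1.   ] shift [ 0.0007 -0.117   0.1775] rows>= 1.4
[ 0.75281769 -0.1965026   0.69120326] 0.5000558959219344 [ 0.92  0.4  -1.16  1.8   0.39  1.21 -0.36]
```

arm_command --series ".5 0 -.06 0 0;.5 0 -.057 0 0;.5 0 0 0 -.033;.5 0 0 0 0;.5 0 0 .06 0;.5 0 0 .06 0;.5 0 0 .04 0;.5 0 0 .018 0;.5 0 0 0 0;.5 0 0 0 0" --newtons 20

```text
clock: 18.0
position: [0.4758, -0.012, 0.0929]
ee_rot: [0.67, 0.743, 0.0, 0.0]
ft_force: [1.0, -0.9, -0.3]
grip_width: 0.508
grasp_force: 0.0
```

```bash
python3 -c "
from h import *
plan([.475,-.0118,.092]);o=manip.get_obs();print(o['ft_force'],o['grip_width'])
c=cam('scene');cv2.imwrite('pics/s5.png',cv2.resize(c['pixels'][140:220,180:280,::-1],(750,600),interpolation=cv2.INTER_CUBIC))"
```

```text
t 18.0 pos [ 0.4758 -0.012   0.0929] yaw 95.9 tilt [-0.     0.001 -1.   ] shift [ 0.0008 -0.0019  0.0023] rows>= 0.0
[ 0.95956576 -0.86306777 -0.30394544] 0.5077293298829659
```

View pics/s5.png

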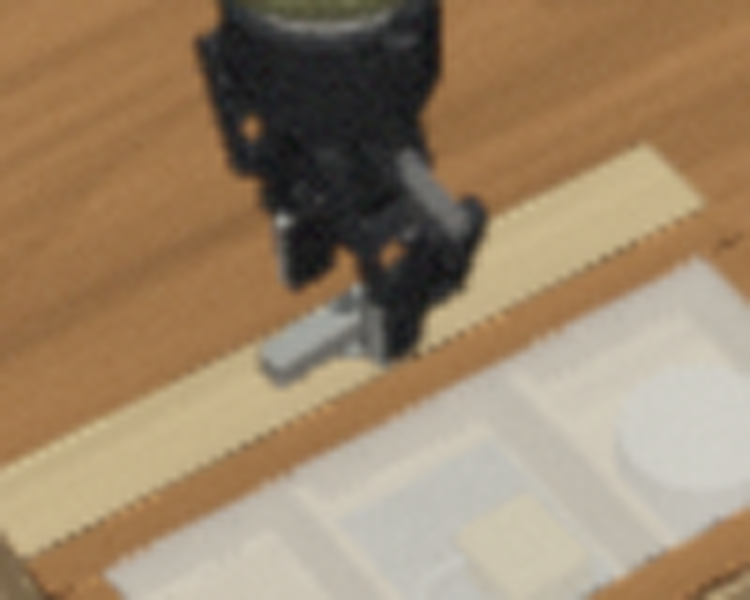

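The fingers straddle the bar, whose end shows at (310,340), with one on each side of the pivot. Closing with a light grip, slightly lower.

arm_command --series ".6 0 -.001 .006 0;.7 0 0 0 0;.75 0 0 0 0;.8 0 0 0 0;.85 0 0 0 0;1 0 0 0 0;1 0 0 0 0;1 0 0 0 0;1 0 0 0 0;1 0 0 0 0" --newtons 20

```text
clock: 19.3
position: [0.4753, -0.0121, 0.0901]
ee_rot: [0.67, 0.743, 0.0, 0.0]
ft_force: [4.7, 0.3, -0.2]
grip_width: 0.155
grasp_force: 20.3
```

```bash
python3 -c "
from h import *
plan([.475,-.0118,.09]);o=manip.get_obs();print(o['ft_force'],o['torque'],o['grip_width']*85)"
```

```text
t 19.3 pos [ 0.4753 -0.0121  0.0901] yaw 95.9 tilt [-0.     0.001 -1.   ] shift [ 0.0009 -0.0008  0.0002] rows>= 0.0
[ 4.65916144  0.3126034  -0.20154579] [ 0.06688833 -1.07404052  0.08313993] 13.150451416985383
```

arm_command --series "1 0 0 0 0;1 0 0 0 -.052;1 0 0 0 -.052;1 0 0 0 -.052;1 0 0 0 -.052;1 0 0 0 -.052;1 0 0 0 -.052;1 0 0 0 -.052;1 0 0 0 -.052;1 0 0 0 -.051" --newtons 50

```text
clock: 20.55
position: [0.475, -0.0126, 0.0902]
ee_rot: [-0.002, 1.0, -0.0, -0.0]
ft_force: [2.3, -1.6, 5.8]
grip_width: 0.148
grasp_force: 53.1
```

```bash
python3 -c "
from h import *
plan([.475,-.0118,.09]);o=manip.get_obs();print(o['ft_force'],o['torque'],o['grip_width']*85)"
```

```text
t 20.55 pos [ 0.475  -0.0126  0.0902] yaw -179.8 tilt [ 0.    -0.001 -1.   ] shift [-0.      0.002   0.0004] rows>= 0.0
[ 2.33715764 -1.60499894  5.8416699 ] [-0.38406881 -0.36362067 -0.05948505] 12.567117395480002
```

arm_command --series "1 0 0 0 0;.7 0 0 0 0;.5 0 0 0 0;.5 0 0 0 0;.5 0 0 0 0;.5 0 0 -.02 0;.5 0 0 -.08 0;.5 0 0 -.12 0;.5 0 0 -.12 0;.5 0 0 -.06 0"

```text
clock: 21.8
position: [0.4757, -0.0113, 0.2527]
ee_rot: [-0.0, 1.0, -0.001, 0.002]
ft_force: [0.4, -0.6, -0.6]
grip_width: 0.503
grasp_force: 0.0
```

arm_command --series ".5 0 .1 0 0;.5 0 .15 0 0;.5 0 .15 0 0;.5 0 .15 0 0;.5 0 .15 0 0;.5 0 .1 0 0;.5 0 0 0 0;.5 0 0 0 0;.5 0 0 0 0;.5 0 0 0 0"

```text
clock: 23.05
position: [0.4758, 0.3046, 0.2501]
ee_rot: [0.001, 1.0, -0.0, 0.0]
ft_force: [0.3, -0.1, 1.0]
grip_width: 0.499
grasp_force: 0.0
```

```bash
python3 -c "
from h import *
plan([.475,-.0118,.09])
c=cam('top');a=cv2.resize(c['pixels'][140:255,210:350,::-1],(700,575),interpolation=cv2.INTER_CUBIC);cv2.imwrite('pics/t6.png',a)"
```

```text
t 23.05 pos [0.4758 0.3046 0.2501] yaw 179.9 tilt [-0.001 -0.    -1.   ] shift [ 1.000e-04 -7.908e-01  4.006e-01] rows>= 5.7
```

View pics/t6.png

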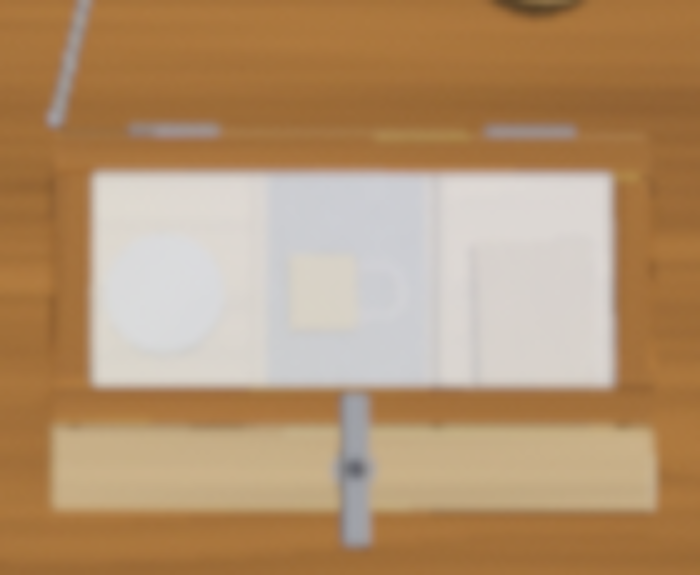

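The bar runs from (356,393) to (357,546), less than 1° off square across the lid's edge. The lid is shut, the padlock lies flat in its bay and the arm is clear of everything.

```bash
python3 -c "
from workcell import manip
print(manip.hand_in())"
```

```text
the job is handed in; nothing more can be done
None
```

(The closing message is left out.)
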